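# Slide the cover plate off the bed and close the head's ports

## Task

The aluminium cover plate lies sunk in the channel of the blue slide bed, where its sides cannot be gripped: press lightly on its top (keep every push on it below 20 N) and slide it out over the bed's open end, keeping it on the bed, until enough overhangs to pinch it by its two long sides. Lift it away there and lay it flat and square over the raised port face of the cylinder head, so that both ports are covered, then let go. Do not let the plate fall, and leave everything else where it stands.

Things in the scene. Friction and masses are not known exactly. Their poses are not given: they have to be found in the camera images.
- plate_center (a point): centre of the loose cover plate, half-way through its thickness: flat aluminium, 160 mm (its x) by 62 mm (its y) by 6 mm thick, red rectangle and four black dots on top, same either way round. z up. It starts in the bed's channel, long side along it (within 0.02 rad), its front end 2 to 8 mm inside the open end, 12 to 18 mm before the stop
- plate_front (a point): middle of the plate's front end (80 mm from its centre towards its -x, the end nearest the bed's open end), half-way through its thickness
- bed_edge (a point): middle of the open end of the slide bed's channel, at the resting height of the channel's floor, 70 to 78 mm above the table; x runs up the channel into the bed (the plate slides out along -x), y across, z up. The channel is 66 mm wide and 180 mm long; its side rails (23 mm wide) and rear stop are steel and reach 8 mm above that height, 2 mm above the plate
- port_face (a point): centre of the flat top of the cylinder head's raised port face, 90 mm above the table; x along its 150 mm length, y across its 42 mm width, z up. It is a blue gasket, slightly springy (7 N per mm, up to 3 mm), on a ridge 33 mm above the rest of the head, with two black ports of 30 mm diameter, 38 mm either side of the centre along x. The head is fixed, left or right of the bed
- bed: the fixed blue slide bed, 112 mm wide; origin under it, 78 mm below and 90 mm along +x from the open end; axes as point bed_edge. The channel's floor is a level brass strip on soft springs: pressed, it sinks 0.5 to 12 mm (unknown, different each time) at under 3 N, then seats on a firm stop (20 N per mm); let go, it rises again. A foot plate under 14 mm high stands out 19 mm all round
- head: the fixed aluminium cylinder head, 200 x 135 mm, on a dark foot plate 215 x 150 mm; origin under its centre, on the table; axes as point port_face
- plate: the same cover plate, about 0.16 kg; origin at the centre of its underside. Its friction on the brass floor is about 0.5 and a fingertip's on it about 0.7: while the floor floats or the press is under about 7 N, the fingertip slips over it; seated and pressed with 9 to 15 N it comes along
- rack: a fixed wooden valve rack 190 x 130 mm, with twelve upright valves, 145 mm high in all, on the other side of the bed from the head; origin under its centre, on the table
- spray: bystander: black and yellow spray can, 66 mm across, 190 mm high; origin at its foot
- jar: bystander: white jar with green lid, 60 mm across, 75 mm high; origin at its foot
- spring_cup: bystander: brass spring cup, 44 mm across, 50 mm high; origin at its foot
- collar: bystander: dark steel collar, 48 mm across, 30 mm high; origin at its foot
- valve: bystander: engine valve standing on its 40 mm head, 100 mm high; origin at its foot
- carton: bystander: small cardboard box 90 x 60 x 50 mm; origin at its foot
Mind the look-alikes: they are no part of the job. Of the things like the plate, leave any that is pink; of the rest the smaller one is meant.

How it is judged:
By the outcome, as a careful person would: the job done as asked, in the order asked, and still so for the second after the job is handed in, with the robot touching nothing.
It also fails if it takes over 70 s, if anything falls off the work surface, if the arm or the gripper's body presses on something with over 40 N, if the wrist force passes 120 N, or if a joint passes its speed limit or range.

## Robot

A 6-joint arm with a two-finger parallel gripper is mounted at the origin on the work surface. World frame = base frame: x ahead of the robot, y to its left, z up, the work surface at z = 0. Lengths are in m, angles in rad, forces in N, time in s.
With the tool pointing down it reaches from about 0.25 to 0.725 m from the base axis. Payload 9.7 kg.
Tool frame: the origin (TCP) lies at the very end of the fingers, on their centre line; the grasp point (between the pads) lies bot.hold_point_z behind it (bot.hold_point_z is the distance from the TCP to the grasp point, in m); z points along the fingers, y is the line along which they close (so a half turn about z gives the same grasp; the last joint's range is limited). The gripper opens to 85 mm and grips with 20 to 120 N. Pads are 22 mm wide; open, the fingers measure 114 mm over their backs; the gripper's body (76 mm by 85 mm) begins 54 mm behind the grasp point. The pads swing forward as they close: fully open they stand 13 mm farther back than shut.
Start: joints at [1.212, 0.087, 0.176, 1.66, 0, 1.571], TCP at [0.193, 0.515, 0.231] pointing down, gripper open.
Joint ranges: [-3.13, 3.13], [-0.85, 1.81], [-1.15, 1.24], [-2.2, 2.28], [-1.44, 1.52], [-3.14, 3.14]. Speed limits (rad/s): [2.22, 2.22, 2.57, 3.14, 3.14, 3.14].

## Interface

Orientations are given as a unit quaternion [x, y, z, w].
In Python, from workcell import bot gives the robot as it stands.
- The arm moves only by the shell command python3 -m creep 'ROWS'. ROWS is JSON, a list of rows, each a list of 7 numbers: the shift along the tool's x, y, z in mm, then the turn, a rotation vector about the tool's x, y, z in degrees, then the opening, from 0 (shut) to 1 (fully open). A call has 1 to 8 rows; each row is the pose to reach, as a shift and turn from the pose commanded when the call began, along the tool's axes at that moment; what a row does not reach only later rows make up. A row lasts 1/8 s, in which the tool goes at most 62.5 mm and 10.7 degrees, less where a joint would pass 70% of its speed; a pose out of reach is approached as far as the arm can. A call with a gripper value outside its range is refused whole. The fingers move at their own pace and stop on an object; the grip force is fixed at half the most. Time passes only in rows, so rows that repeat a pose let the fingers close. It gives the time, the measured TCP pose, the force, the opening and the grip force at its end, in the units of the state.
- bot.get_state(): the state, without advancing time (a new reading comes with each control period).
- bot.camera(name): name is "scene" or "top"; returns the picture (384x512x3 uint8, red, green, blue); there is no depth.
- bot.calibration(name): a dict with "intrinsics" (3x3 intrinsics, pixels), "R" (3x3) and "t" (3): a world point X has camera coordinates R X + t. Camera axes: x right, y down, z forward; pixel columns grow to the right and rows downward; lengths in m; the calibration is good to about 2 mm. A picture is of the moment at which its call begins. calibration takes no time and is no camera call.
- bot.close_job(): hands the job in; it is judged then, once.
The state is a dict: "t": time; "joint_positions": joint angles; "qvel": joint speeds; "effort": joint torques, N m; "ee_pos": TCP position; "ee_rot": TCP orientation; "ft_force": force on the tool from outside, world axes, zero at the start; "torque": the same for the moment, N m; "grip_width": finger opening in m; "finger_force": force on a finger pad.
Only numpy, scipy, OpenCV 4.12 (cv2) and the standard library are available. Lean on these libraries where they do the work, as an engineer would, in place of code of your own. Each camera call takes 0.05 s, during which the arm holds its last target. There are 200 camera calls.

## Working session

There is one attempt and no reset: what is moved stays moved. The work goes in short steps, Python scripts to look and compute and a shell command to move; the robot and the scene stay as the last step left them, time stands still between calls to the robot, and variables do not carry over. Pictures are saved under pics/ and viewed, at most 11 in all, crops included, and the job is handed in when it is done.

```bash
mkdir -p pics
python3 - <<'E'
from workcell import bot
import cv2,numpy as np
print(bot.get_state(),bot.hold_point_z)
for n in("scene","top"):
    c=bot.calibration(n);print(n,c)
    im=bot.camera(n);cv2.imwrite(f"pics/{n}0.png",im[:,:,::-1])
E
```

```text
{'t': 0.0, 'joint_positions': array([1.21203643e+00, 8.74610026e-02, 1.75131885e-01, 1.65981658e+00,
       5.96980785e-06, 1.57075636e+00]), 'qvel': array([-1.22376919e-03, -5.34174142e-04,  2.38046465e-04,  7.75964828e-05,
       -1.01244406e-03,  2.30948300e-04]), 'effort': array([-7.81910585e-04, -5.20398045e+01,  4.64794779e+01,  1.66427088e-02,
        5.73769921e-05,  2.73042235e-05]), 'ee_pos': array([0.19302749, 0.51476169, 0.23058142]), 'ee_rot': array([ 1.78399801e-01,  9.83957853e-01, -6.63326817e-04, -1.23327683e-04]), 'ft_force': array([-0.03391387, -0.35990513,  0.42303697]), 'torque': array([-0.0086966 ,  0.00729474,  0.02253388]), 'finger_force': 0.0, 'grip_width': 0.08564342624917805} 0.0187
scene {'intrinsics': array([[366.93185277,   0.        , 256.02084347],
       [  0.        , 366.93185277, 189.25165027],
       [  0.        ,   0.        ,   1.        ]]), 'R': array([[-0.5052135 ,  0.8627718 ,  0.01959936],
       [ 0.54405838,  0.33604929, -0.76881165],
       [-0.66989536, -0.37775082, -0.63917487]]), 't': array([ 0.25602398, -0.21148937,  1.44438081])}
top {'intrinsics': array([[412.85013742,   0.        , 253.77168558],
       [  0.        , 412.85013742, 193.24612689],
       [  0.        ,   0.        ,   1.        ]]), 'R': array([[ 0.00413524, -0.99991042,  0.0127299 ],
       [-0.98892325, -0.0059779 , -0.14830734],
       [ 0.14837015, -0.01197561, -0.98885938]]), 't': array([-0.02150449,  0.50113767,  1.3936006 ])}
```

View pics/scene0.png

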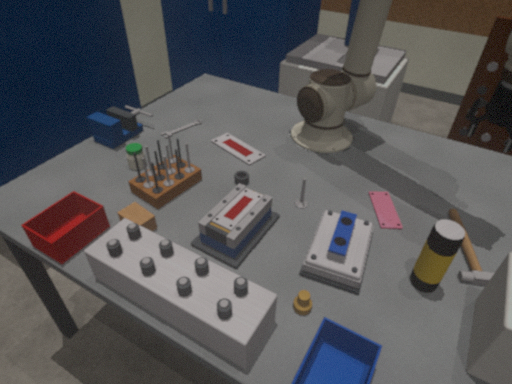

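View pics/top0.png

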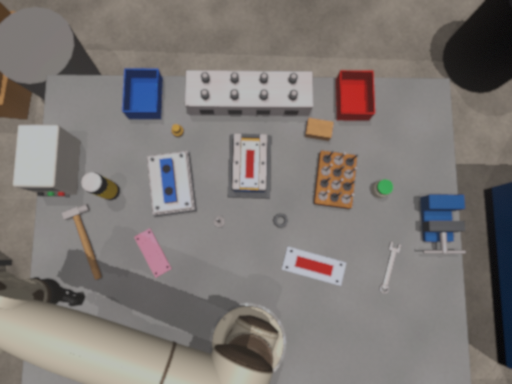

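The scene view shows the bed at about (237,218) and the head at (340,245). In the top view, the candidates for the plate are:
- the one in the bed at (250,163)
- a larger white and red one on the table at (314,265)
- a pink one at (153,253)

The plate in the bed fits: it isn't pink, and it's the smaller of the other two. I'll confirm with an enlarged crop and find the open end.

Run:
```python
import cv2,numpy as np
a=cv2.imread("pics/top0.png")[120:225,140:290];b=cv2.imread("pics/scene0.png")[170:290,190:380]
a=cv2.resize(a,(800,560),interpolation=cv2.INTER_CUBIC)  # x5.333
cv2.imwrite("pics/c1.png",a)
cv2.imwrite("pics/c2.png",cv2.resize(b,None,fx=4,fy=4,interpolation=cv2.INTER_CUBIC))
```

```text
(no output)
```

View pics/c1.png

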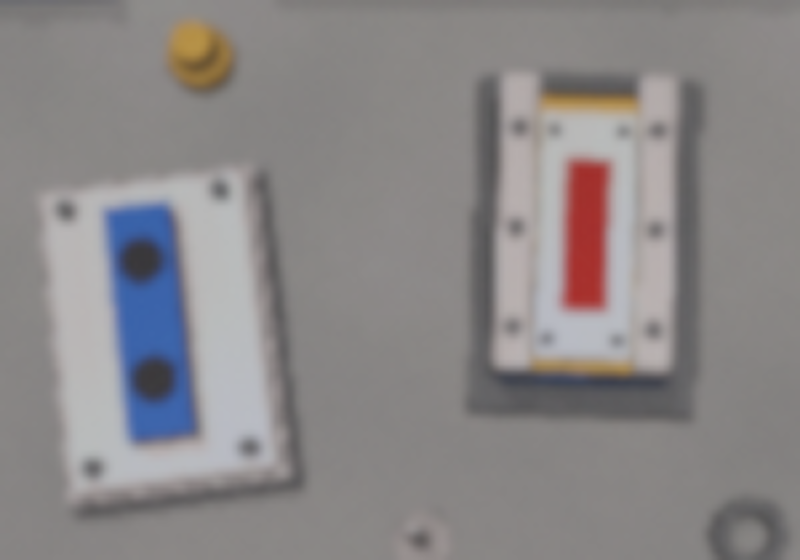

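View pics/c2.png

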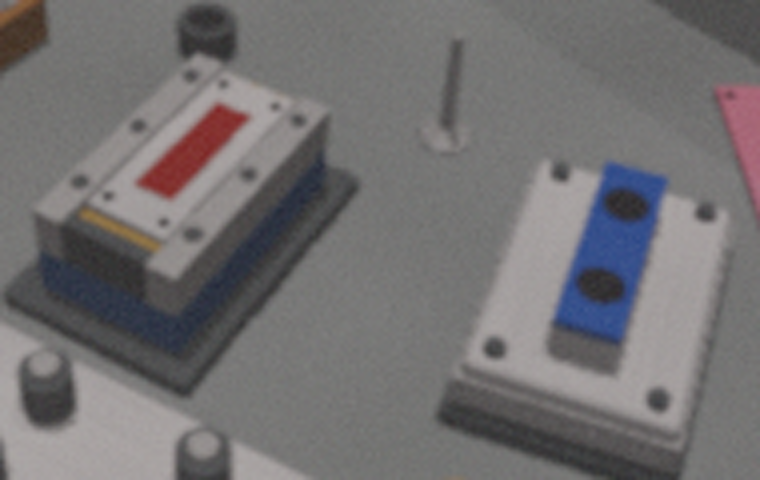

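The crops confirm the smaller plate, the one with the red rectangle in the bed channel. I can't tell yet which end is open, so I'll measure everything and look at both ends enlarged.

```bash
cat > h.py <<'E'
from workcell import bot
import cv2,numpy as np
def ray(n,uv):
    c=bot.calibration(n);R=np.array(c["R"]);t=np.array(c["t"])
    d=R.T@np.linalg.solve(c["intrinsics"],[uv[0],uv[1],1.]);return -R.T@t,d
def onz(n,uv,z):
    o,d=ray(n,uv);return o+d*(z-o[2])/d[2]
def tri(a,b):
    (o,d),(p,e)=ray("top",a),ray("scene",b)
    s=np.linalg.lstsq(np.c_[d,-e],p-o,rcond=None)[0];x,y=o+s[0]*d,p+s[1]*e
    return (x+y)/2,np.linalg.norm(x-y)
def proj(n,X):
    c=bot.calibration(n);q=np.array(c["intrinsics"])@(np.array(c["R"])@X+c["t"]);return q[:2]/q[2]
def avg(n,k=4): return np.mean([bot.camera(n) for _ in range(k)],0).astype(np.uint8)[:,:,::-1].copy()
def blobs(im,kind,box):
    hsv=cv2.cvtColor(im,cv2.COLOR_BGR2HSV)
    m=cv2.inRange(hsv,(0,120,80),(8,255,255))|cv2.inRange(hsv,(172,120,80),(180,255,255)) if kind=="red" else cv2.inRange(hsv,(100,110,70),(130,255,255))
    k=np.zeros_like(m);x0,y0,x1,y1=box;k[y0:y1,x0:x1]=m[y0:y1,x0:x1]
    cs=cv2.findContours(k,cv2.RETR_EXTERNAL,cv2.CHAIN_APPROX_NONE)[0];c=max(cs,key=cv2.contourArea)
    f=np.zeros_like(m);cv2.drawContours(f,[c],-1,255,-1);M=cv2.moments(f,True)
    return c[:,0].astype(float),np.array([M["m10"]/M["m00"],M["m01"]/M["m00"]])
def rect(n,c,z):
    P=np.array([onz(n,p,z)[:2]*1000 for p in c],np.float32);(x,y),(w,h),_=r=cv2.minAreaRect(P)
    b=cv2.boxPoints(r);e=b[1]-b[0];f=b[2]-b[1];l=e if np.hypot(*e)>np.hypot(*f) else f
    return np.round([x,y,w,h,np.degrees(np.arctan2(l[1],l[0]))],1)
E
python3 - <<'E'
from h import *
T=avg("top");S=avg("scene");cv2.imwrite("pics/T.png",T);cv2.imwrite("pics/S.png",S)
B={"red":((235,140,265,190),(215,185,260,230),.080),"blue":((155,150,185,210),(315,200,365,265),.090)}
for k,(bt,bs,z) in B.items():
    ct,mt=blobs(T,k,bt);cs,ms=blobs(S,k,bs)
    print(k,mt,ms,"tri",tri(mt,ms),"onz top",onz("top",mt,z),"scene",onz("scene",ms,z));print(rect("top",ct,z),rect("scene",cs,z))
a=cv2.resize(T[128:198,225:275],(400,560),interpolation=cv2.INTER_CUBIC)
b=cv2.resize(S[180:264,198:278][:84],(400,420),interpolation=cv2.INTER_CUBIC);b=cv2.copyMakeBorder(b,0,140,0,0,0)
cv2.imwrite("pics/c3.png",np.hstack([a,b]))
print([np.round(onz("top",(225+x/8,128+y/8),.082)*1000) for x,y in[(100,27),(282,27),(95,475),(280,475)]])
E
```

```text
red [249.43712575 163.63473054] [237.72897196 207.29906542] tri (array([ 0.59696408, -0.00466921,  0.08146876]), np.float64(0.00313703209699253)) onz top [ 0.59653239 -0.00328893  0.08      ] scene [ 0.59620022 -0.00702427  0.08      ]
[597.2  -3.3  21.2  87.9  -2.3] [594.7  -6.1  24.6  93.1  -1.4]
blue [167.74385246 180.01639344] [342.46142433 232.86646884] tri (array([0.53823579, 0.27108631, 0.08046705]), np.float64(0.0009361027701782659)) onz top [0.53637194 0.26964065 0.09      ] scene [0.54795189 0.27242365 0.09      ]
[537.3 269.8 145.6  38.5   8. ] [541.8 271.4 150.8  38.7   8.2]
[array([709.,  38.,  82.]), array([710., -40.,  82.]), array([514.,  38.,  82.]), array([515., -39.,  82.])]
```

View pics/c3.png

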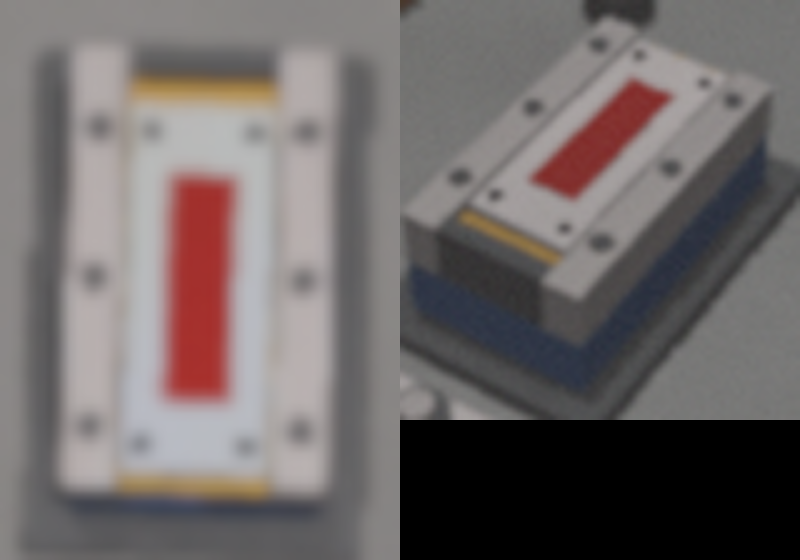

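The enlarged crop settles it. The dark stop lies across the far (+x) end at crop (205,62). At the near end, (195,490), the brass reaches the edge, so that end is open and the plate slides towards the robot. The rail length measures about 195 mm, which fits 180 mm of channel plus the stop. I'll start by moving across at a safe height and refining the numbers at the same time.

```bash
python3 -m creep '[[-44,-24,0,0,0,-5,0],[-88,-48,0,0,0,-10,0],[-132,-72,0,0,0,-15,0],[-176,-96,0,0,0,-18.5,0],[-220,-120,0,0,0,-18.5,0],[-264,-144,0,0,0,-18.5,0],[-308,-168,0,0,0,-18.5,0],[-352,-192,0,0,0,-18.5,0]]'
python3 - <<'E'
from h import *
f=lambda p:(225+p[0]/8,128+p[1]/8)
g=lambda p:(198+(p[0]-400)/5,180+p[1]/5)
L=[(99,127),(94,278),(89,427)];Rr=[(306,131),(303,282),(300,431)]
for s in(L,Rr):
    P=[onz("top",f(p),.082) for p in s];d=P[0]-P[2];print("rail",np.round(P,4)[:,:2].tolist(),np.degrees(np.arctan2(d[1],d[0])))
Ls=[(460,177),(533,107),(599,44)];Rs=[(600,242),(671,168),(733,100)]
for s,t in((L,Ls[::-1]),(Rr,Rs[::-1])):
    pass
# far (+x) hole in top = nearest to scene camera; scene right rail is +y
for a,b in zip(L,Rs): print("L tri",tri(f(a),g(b)))
for a,b in zip(Rr,Ls): print("R tri",tri(f(a),g(b)))
for nm,a,b in(("dot far+y",(151,131),(564,228)),("dot far-y",(255,133),(495,195)),("dot near+y",(139,443),(704,83)),("dot near-y",(246,447),(639,55))):
    print(nm,tri(f(a),g(b)))
F=lambda p:(140+p[0]/5.333,120+p[1]/5.333);G=lambda p:(190+p[0]/4,170+p[1]/4)
for a,b in(((105,208),(555,325)),((170,203),(555,325)),((141,260),(600,286)),((153,379),(627,205))): print("head",tri(F(a),G(b)))
for p in((105,208),(170,203),(198,437),(130,443),(141,260),(153,379)): print(np.round(onz("top",F(p),.09)*1000))
for p in((605,163),(667,178),(622,342),(555,325),(627,205),(600,286)): print("s",np.round(onz("scene",G(p),.09)*1000))
print("openend",[np.round(onz("top",f(p),.082)*1000,1) for p in((60,495),(330,497),(195,496))],[onz("scene",g(p),.082) for p in((405,215),(580,298))])
E
```

```text
t: 1.5
ee_pos: [0.4562, 0.2102, 0.2315]
ee_rot: [0.018, 1.0, 0.0, 0.0]
ft_force: [0.5, 0.5, 0.4]
grip_width: -0.0003
finger_force: 0.0
rail [[0.6648, 0.0383], [0.5989, 0.0398], [0.5347, 0.0412]] -1.2792399057723771
rail [[0.6637, -0.0501], [0.5977, -0.0489], [0.5335, -0.0477]] -1.0714397898163828
L tri (array([0.66480471, 0.03800641, 0.08261106]), np.float64(0.0006683724047318247))
L tri (array([0.59876708, 0.03997916, 0.08192514]), np.float64(0.00044640516067277655))
L tri (array([0.53442028, 0.04151536, 0.08251266]), np.float64(0.0006787374559921367))
R tri (array([ 0.66356072, -0.05025426,  0.08296784]), np.float64(0.00037260635166473584))
R tri (array([ 0.59754439, -0.04889433,  0.08292121]), np.float64(5.376857153663218e-05))
R tri (array([ 0.53314053, -0.04736412,  0.08323318]), np.float64(0.000651195199912477))
dot far+y (array([0.66396908, 0.01570532, 0.08013462]), np.float64(0.000958926627562154))
dot far-y (array([ 0.66311635, -0.02843171,  0.08056125]), np.float64(0.0001698888016212637))
dot near+y (array([0.52826701, 0.01999455, 0.08059758]), np.float64(0.0003113446918845
[... 152 characters left out ...]
 np.float64(0.036351197303447075))
head (array([0.61363763, 0.26186645, 0.07965669]), np.float64(0.0031724588849292717))
head (array([0.57542963, 0.27640086, 0.08642272]), np.float64(0.0006577264060763281))
head (array([0.49936103, 0.26640404, 0.08659094]), np.float64(0.001122377028226661))
[608. 299.  90.]
[612. 258.  90.]
[463. 236.  90.]
[459. 278.  90.]
[575. 275.  90.]
[499. 265.  90.]
s [472. 241.  90.]
s [465. 282.  90.]
s [614. 304.  90.]
s [622. 265.  90.]
s [503. 268.  90.]
s [579. 277.  90.]
openend [array([505.6,  53.1,  82. ]), array([505.4, -60.3,  82. ]), array([505.5,  -3.6,  82. ])] [array([ 0.70051368, -0.05858751,  0.082     ]), array([0.70179042, 0.04951774, 0.082     ])]
```

Measured values:
- **Rail tops:** z ≈ 82.5 mm, so the channel floor is at about 74.5 mm. The bed yaw is about −1.25°.
- **Plate:** centre (595.5, −4.3) with its top at 80.4 mm and yaw about −1.7°.
- **Open end:** x ≈ 508 mm.
- **Head:** centre about (538, 271) with yaw about 8°.

All of these match the given sizes.

```bash
python3 -m creep '[[-34,-36,0,0,0,-0.6,0],[-70,-76,0,0,0,-0.6,0],[-110,-120,0,0,0,-0.6,0],[-150,-164,0,0,0,-0.6,0],[-180,-196,0,0,0,-0.6,0],[-192,-209,10,0,0,-0.6,0],[-192,-209,60,0,0,-0.6,0],[-192,-209,105,0,0,-0.6,0]]'
python3 -m creep '[[0,0,20,0,0,0,0],[0,0,30,0,0,0,0],[0,0,35,0,0,0,0],[0,0,35,0,0,0,0]]'
```

```text
t: 2.5
ee_pos: [0.6393, -0.0037, 0.1244]
ee_rot: [0.013, 1.0, 0.0, -0.0]
ft_force: [1.1, -0.2, -0.6]
grip_width: -0.0
finger_force: 0.0
t: 3.0
ee_pos: [0.6399, -0.0039, 0.0919]
ee_rot: [0.013, 1.0, 0.0, 0.0]
ft_force: [-0.5, 1.1, -0.2]
grip_width: 0.0001
finger_force: 0.0
```

```bash
python3 -m creep '[[0,0,8,0,0,0,0],[0,0,11,0,0,0,0],[0,0,11.3,0,0,0,0],[0,0,11.3,0,0,0,0]]'|grep -E 't:|pos|force'
```

```text
t: 3.5
ee_pos: [0.6397, -0.0042, 0.0801]
ee_rot: [0.013, 1.0, -0.0, 0.0]
ft_force: [0.7, 0.7, 1.5]
finger_force: 0.4
```

```bash
python3 -m creep '[[0,0,0.7,0,0,0,0],[0,0,0.7,0,0,0,0]]'|grep -E 'pos|ft'
```

```text
ee_pos: [0.6397, -0.0042, 0.0793]
ft_force: [0.7, 0.6, 1.2]
```

```bash
python3 -m creep '[[0,0,0.7,0,0,0,0],[0,0,0.7,0,0,0,0]]'|grep -E 'pos|ft'
```

```text
ee_pos: [0.6397, -0.0042, 0.0785]
ft_force: [0.3, 0.5, 0.9]
```

```bash
python3 -m creep '[[0,0,0.7,0,0,0,0],[0,0,0.7,0,0,0,0]]'|grep -E 'pos|ft'
```

```text
ee_pos: [0.6397, -0.0042, 0.0778]
ft_force: [-0.5, -0.1, 1.2]
```

```bash
python3 -m creep '[[0,0,0.7,0,0,0,0],[0,0,0.7,0,0,0,0]]'|grep -E 'pos|ft'
```

```text
ee_pos: [0.6397, -0.0042, 0.0771]
ft_force: [0.5, -0.0, 2.0]
```

```bash
python3 -m creep '[[0,0,0.7,0,0,0,0],[0,0,0.7,0,0,0,0]]'|grep -E 'pos|ft'
```

```text
ee_pos: [0.6397, -0.0042, 0.0764]
ft_force: [1.1, 0.3, 0.9]
```

```bash
python3 -m creep '[[0,0,0.7,0,0,0,0],[0,0,0.7,0,0,0,0]]'|grep -E 'pos|ft'
```

```text
ee_pos: [0.6397, -0.0042, 0.0762]
ft_force: [0.7, -0.3, 4.1]
```

```bash
python3 -m creep '[[0,0,0.4,0,0,0,0],[0,0,0.4,0,0,0,0],[0,0,0.4,0,0,0,0]]'|grep -E 'pos|ft'
```

```text
ee_pos: [0.6397, -0.0042, 0.076]
ft_force: [-1.4, -0.1, 6.8]
```

```bash
python3 -m creep '[[0,0,0.4,0,0,0,0],[0,0,0.7,0,0,0,0],[0,0,0.7,0,0,0,0]]'|grep -E 'pos|ft'
```

```text
ee_pos: [0.6397, -0.0042, 0.0758]
ft_force: [-3.3, 0.3, 10.0]
```

```bash
python3 -m creep '[[0,0,0.3,0,0,0,0],[1,0,0.3,0,0,0,0],[2.5,0,0.3,0,0,0,0],[4,0,0.3,0,0,0,0],[6,0,0.3,0,0,0,0],[8,0,0.3,0,0,0,0],[10,0,0.3,0,0,0,0]]'|grep -E 'pos|ft'
```

```text
ee_pos: [0.6315, -0.0039, 0.0759]
ft_force: [5.8, -0.2, 7.0]
```

```bash
python3 - <<'E'
from h import *
for n,b in(("top",(235,140,265,198)),("scene",(215,175,270,235))):
    c,m=blobs(avg(n,2),"red",b);print(n,m,onz(n,m,.076),rect(n,c,.076))
E
python3 -m creep '[[0,0,0.3,0,0,0,0],[0,0,0.6,0,0,0,0],[0,0,0.6,0,0,0,0]]'|grep -E 'pos|ft'
```

```text
ee_pos: [0.6313, -0.0039, 0.0758]
ft_force: [2.2, 0.1, 10.0]Traceback (most recent call last):
  File "<stdin>", line 3, in <module>
  File "h.py", line 19, in blobs
    cs=cv2.findContours(k,cv2.RETR_EXTERNAL,cv2.CHAIN_APPROX_NONE)[0];c=max(cs,key=cv2.contourArea)
                                                                        ~~~^^^^^^^^^^^^^^^^^^^^^^^^
ValueError: max() iterable argument is empty
```

```bash
python3 -m creep '[[1,0,0.2,0,0,0,0],[3,0,0.2,0,0,0,0],[5,0,0.2,0,0,0,0],[7,0,0.2,0,0,0,0]]'|grep -E 'pos|ft'
python3 - <<'E'
from h import *
im=avg("scene",2);cv2.imwrite("pics/s1.png",cv2.resize(im[150:270,180:300],(600,600),interpolation=cv2.INTER_CUBIC))
E
```

```text
ee_pos: [0.6252, -0.0037, 0.0758]
ft_force: [7.4, -0.1, 10.1]
```

View pics/s1.png

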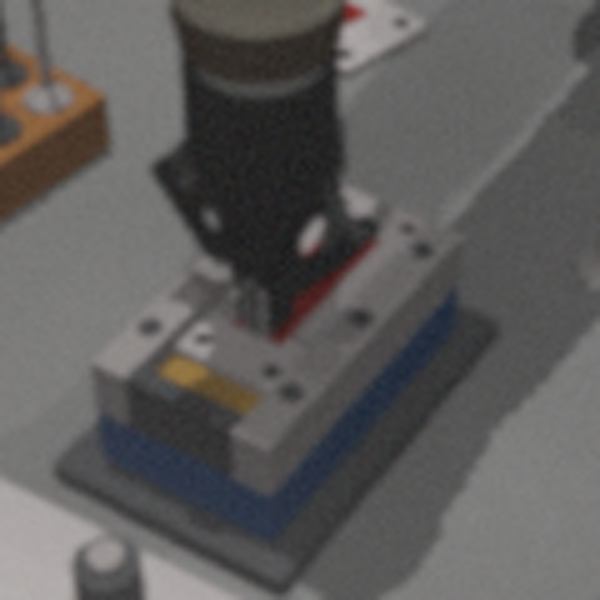

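The crop shows the fingertip on the plate and a wider brass gap at the stop. The rear dots are at crop (203,340) and (272,371). I'll compute how far the plate has travelled.

```bash
python3 -c "
from h import *
for p in((203,340),(272,371)): print(onz('scene',(180+p[0]/5,150+p[1]/5),.076))"
```

```text
[ 0.65139613 -0.02545808  0.076     ]
[0.65168185 0.0180878  0.076     ]
```

The plate moved about 12 mm for 14.5 mm of TCP travel, so it's coming along. I'll keep going.

```bash
python3 -m creep '[[3,0,0.15,0,0,0,0],[6,0,0.15,0,0,0,0],[9,0,0.15,0,0,0,0],[12,0,0.15,0,0,0,0],[15,0,0.15,0,0,0,0],[18,0,0.15,0,0,0,0],[20,0,0.15,0,0,0,0],[20,0,0.15,0,0,0,0]]'|grep -E 'pos|ft'
```

```text
ee_pos: [0.605, -0.0032, 0.0757]
ft_force: [6.0, 0.1, 10.5]
```

```bash
python3 -m creep '[[3,0,0.1,0,0,0,0],[6,0,0.1,0,0,0,0],[9,0,0.1,0,0,0,0],[12,0,0.1,0,0,0,0],[15,0,0.1,0,0,0,0],[18,0,0.1,0,0,0,0],[20,0,0.1,0,0,0,0],[20,0,0.1,0,0,0,0]]'|grep -E 'pos|ft'
python3 - <<'E'
from h import *
im=avg("scene",3);cv2.imwrite("pics/s2.png",cv2.resize(im[150:270,180:300],(600,600),interpolation=cv2.INTER_CUBIC))
E
```

```text
ee_pos: [0.5852, -0.0027, 0.0757]
ft_force: [5.0, -0.4, 10.9]
```

View pics/s2.png

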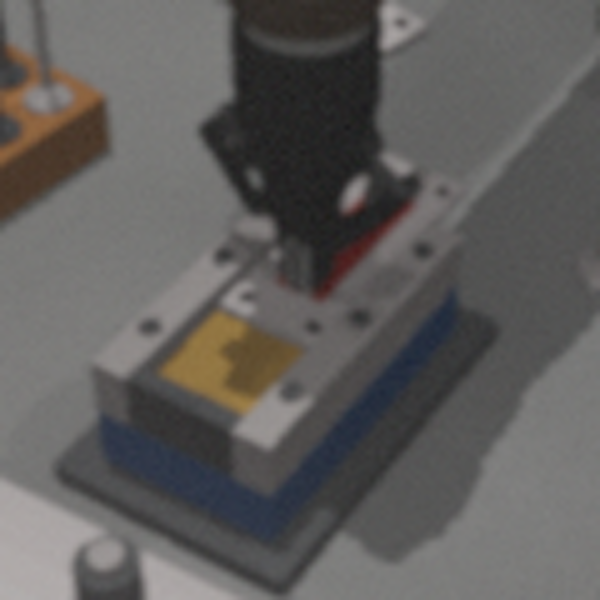

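The crop shows about 50 mm of brass behind the plate, with the rear dots at (243,298) and (314,327). The plate is following the finger. One last push.

```bash
python3 -c "
from h import *
for p in((243,298),(314,327)): print(onz('scene',(180+p[0]/5,150+p[1]/5),.076))"
python3 -m creep '[[3,0,0.1,0,0,0,0],[6,0,0.1,0,0,0,0],[9,0,0.1,0,0,0,0],[12,0,0.1,0,0,0,0],[15,0,0.1,0,0,0,0],[17,0,0,0,0,0,0],[17,0,-1,0,0,0,0],[17,0,-4,0,0,0,0]]'|grep -E 'pos|ft'
```

```text
[ 0.61326197 -0.02551469  0.076     ]
[0.61236832 0.0192566  0.076     ]
ee_pos: [0.5658, -0.0023, 0.0775]
ft_force: [-0.0, 0.2, -0.1]
```

```bash
python3 -m creep '[[0,0,-40,0,0,0,0],[0,0,-90,0,0,0,0.3],[20,0,-120,0,0,0,1],[60,0,-120,0,0,0,1],[80,0,-120,0,0,0,1],[80,0,-120,0,0,0,1]]'|grep -E 't:|pos|ft|width'
python3 - <<'E'
from h import *
im=avg("scene",4);c,m=blobs(im,"red",(215,170,285,235))
print(m,onz("scene",m,.0805),rect("scene",c,.0805))
cv2.imwrite("pics/s3.png",cv2.resize(im[150:270,180:300],(600,600),interpolation=cv2.INTER_CUBIC))
E
```

```text
t: 11.6
ee_pos: [0.4848, -0.0002, 0.1974]
ee_rot: [0.013, 1.0, 0.0, -0.0]
ft_force: [1.3, -0.1, 0.9]
grip_width: 0.0856
[251.52272727 193.32954545] [ 0.52679232 -0.00490432  0.0805    ] [523.7  -4.7  23.4  92.2  -1.4]
```

View pics/s3.png

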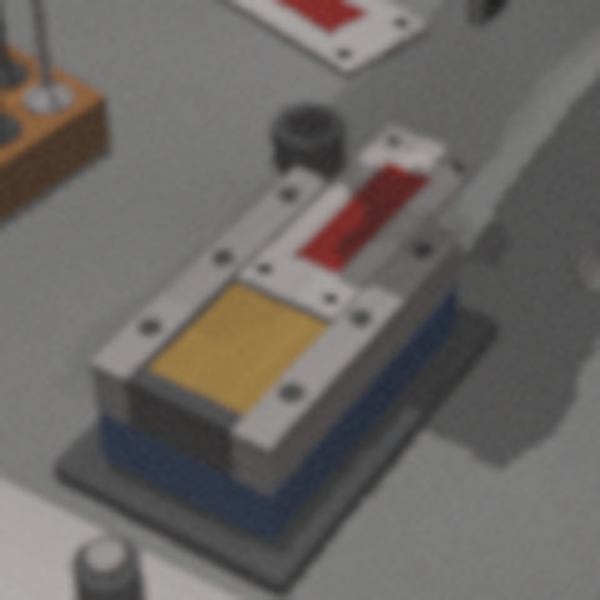

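The crop shows the plate overhanging with its centre at about x = 525.5 mm. That gives roughly 62 mm of overhang, with the weight still on the bed. Nothing is in the way of the fingers. I'll descend around the overhang and pinch.

```bash
python3 -m creep '[[-1,-1.8,30,0,0,0,1],[-1,-1.8,70,0,0,0,1],[-1,-1.8,105,0,0,0,1],[-1,-1.8,130,0,0,0,1],[-1,-1.8,140,0,0,0,1],[-1,-1.8,140,0,0,0,1]]'|grep -E 't:|pos|ft|width'
python3 -m creep '[[0,0,0,0,0,0,0.65],[0,0,0,0,0,0,0.65],[0,0,0,0,0,0,0.5],[0,0,0,0,0,0,0.5],[0,0,0,0,0,0,0.5],[0,0,0,0,0,0,0.5]]'|grep -E 't:|pos|force|width'
```

```text
t: 12.55
ee_pos: [0.4867, -0.0021, 0.0571]
ee_rot: [0.013, 1.0, -0.0, -0.0]
ft_force: [0.1, -0.5, -0.2]
grip_width: 0.0854
t: 13.3
ee_pos: [0.4867, -0.0021, 0.0574]
ee_rot: [0.013, 1.0, -0.0, 0.0]
ft_force: [1.7, 0.1, 0.2]
grip_width: 0.0602
finger_force: 64.4
```

```bash
python3 -m creep '[[0,0,-5,0,0,0,0.4],[0,0,-15,0,0,0,0.4],[0,0,-35,0,0,0,0.4],[0,0,-60,0,0,0,0.4],[0,0,-90,0,0,0,0.4],[0,0,-110,0,0,0,0.4],[0,0,-110,0,0,0,0.4]]'|grep -E 't:|pos|force|width'
python3 - <<'E'
from h import *
im=avg("scene",3);cv2.imwrite("pics/s4.png",cv2.resize(im[90:240,180:330],(600,600),interpolation=cv2.INTER_CUBIC))
E
```

```text
t: 14.18
ee_pos: [0.4873, -0.0021, 0.169]
ee_rot: [0.013, 1.0, 0.0, 0.001]
ft_force: [-0.5, -0.3, -2.3]
grip_width: 0.06
finger_force: 65.2
```

View pics/s4.png

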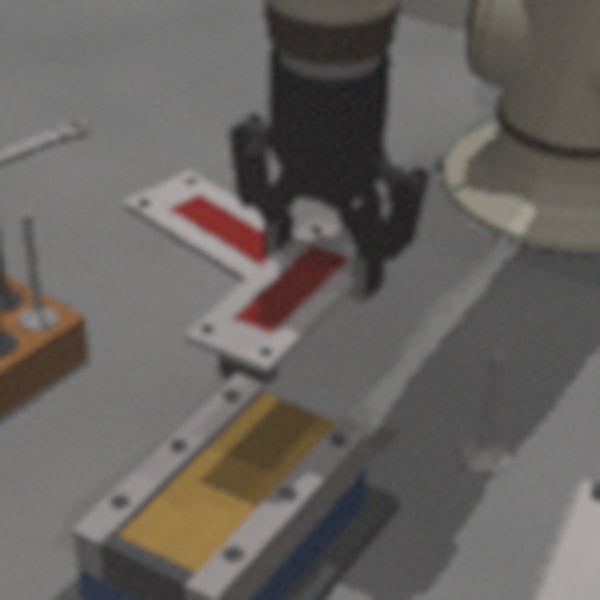

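The crop shows the plate held level by its sides, clear of the bed. Now I'll carry it over to the head.

```bash
python3 -m creep '[[0,20,0,0,0,0,0.4],[-1,60,0,0,0,-2,0.4],[-2,110,0,0,0,-4,0.4],[-3,160,0,0,0,-6,0.4],[-4,210,0,0,0,-8,0.4],[-5,250,0,0,0,-9.5,0.4],[-5,268,0,0,0,-9.5,0.4],[-5,268,0,0,0,-9.5,0.4]]'|grep -E 't:|pos|rot|force|width'
python3 -m creep '[[0,0,20,0,0,0,0.4],[0,0,45,0,0,0,0.4],[0,0,60,0,0,0,0.4],[0,0,60,0,0,0,0.4],[0,0,60,0,0,0,0.4]]'|grep -E 't:|pos|rot|force|width'
python3 - <<'E'
from h import *
for p in((208,329),(265,352),(317,230)): print(onz("scene",(180+p[0]/4,90+p[1]/4),.192))
im=avg("scene",3);cv2.imwrite("pics/S5.png",im);t=avg("top",3);cv2.imwrite("pics/T5.png",t)
a=cv2.resize(im[180:280,290:390],(400,400),interpolation=cv2.INTER_CUBIC);b=cv2.resize(t[130:230,120:220],(400,400),interpolation=cv2.INTER_CUBIC)
cv2.imwrite("pics/c5.png",np.hstack([a,b]))
E
```

```text
t: 15.32
ee_pos: [0.498, 0.2661, 0.1662]
ee_rot: [-0.071, 0.998, -0.0, -0.001]
ft_force: [1.2, -0.3, -2.0]
grip_width: 0.0604
finger_force: 65.4
t: 15.95
ee_pos: [0.4989, 0.2655, 0.1083]
ee_rot: [-0.07, 0.998, 0.0, 0.001]
ft_force: [0.1, 0.3, -0.7]
grip_width: 0.0602
finger_force: 65.3
[ 0.59509887 -0.02333859  0.192     ]
[0.59625073 0.01980639 0.192     ]
[ 0.45962504 -0.02154123  0.192     ]
```

View pics/c5.png

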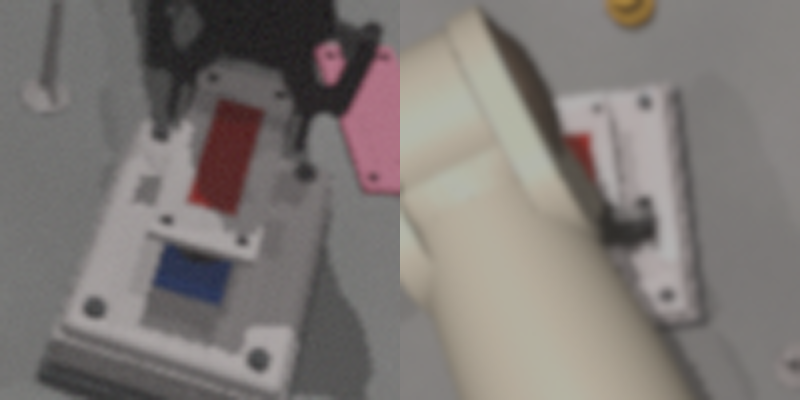

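The crop shows the plate above the gasket, with the far end of the gasket in view. The plate's dots are at crop (166,219), (242,240), (213,77) and (281,94). I'll compare plate and head within this same view.

Run:
```python
from h import *
P=np.array([onz("scene",(290+x/4,180+y/4),.1314)*1000 for x,y in((166,219),(242,240),(213,77),(281,94))])
print(P.round(1)); d=(P[0]+P[1]-P[2]-P[3])/2
print("centre",P.mean(0),"len",np.linalg.norm(d[:2]),np.degrees(np.arctan2(d[1],d[0])))
```

```text
[[608.4 260.3 131.4]
 [601.1 303.8 131.4]
 [473.8 240.1 131.4]
 [466.6 283.2 131.4]]
centre [537.46253441 271.85649298 131.4       ] len 136.0586934697594 8.60568608123794
```

Combining both views, the head is at about (539, 271) with yaw 8.1°, and the plate at (537.5, 271) with yaw about 8.1–8.6°. I'll shift the plate 1.5 mm and lower it.

```bash
python3 -m creep '[[-1.5,0,10,0,0,0,0.4],[-1.5,0,20,0,0,0,0.4],[-1.5,0,28,0,0,0,0.4],[-1.5,0,32,0,0,0,0.4],[-1.5,0,34,0,0,0,0.4],[-1.5,0,34.5,0,0,0,0.4],[-1.5,0,34.5,0,0,0,0.4]]'|grep -E 't:|pos|rot|force|width'
```

```text
t: 17.12
ee_pos: [0.5001, 0.266, 0.0731]
ee_rot: [-0.07, 0.998, 0.0, 0.0]
ft_force: [-0.4, -1.0, -2.3]
grip_width: 0.0607
finger_force: 65.4
```

```bash
python3 -m creep '[[0,0,0.5,0,0,0,0.4],[0,0,1,0,0,0,0.4],[0,0,1,0,0,0,0.4]]'|grep -E 't:|pos|ft'
```

```text
t: 17.5
ee_pos: [0.5001, 0.266, 0.0721]
ee_rot: [-0.07, 0.998, 0.0, 0.0]
ft_force: [-0.3, -1.5, -0.4]
```

```bash
python3 -m creep '[[0,0,0.4,0,0,0,0.4],[0,0,0.7,0,0,0,0.4],[0,0,0.7,0,0,0,0.4]]'|grep -E 't:|pos|ft'
```

```text
t: 17.88
ee_pos: [0.5001, 0.266, 0.0715]
ee_rot: [-0.07, 0.998, 0.0, 0.0]
ft_force: [-0.9, -0.9, 3.9]
```

It's seated on the gasket with about 5 N, so I'll release.

```bash
python3 -m creep '[[0,0,0,0,0,0,0.75],[0,0,0,0,0,0,0.9],[0,0,0,0,0,0,1],[0,0,0,0,0,0,1],[0,0,0,0,0,0,1]]'|grep -E 't:|pos|force|width'
python3 -m creep '[[0,0,-10,0,0,0,1],[0,0,-30,0,0,0,1],[0,0,-70,0,0,0,1],[0,0,-120,0,0,0,1],[40,-40,-150,0,0,0,1],[80,-90,-150,0,0,0,1],[110,-140,-150,0,0,0,1],[110,-140,-150,0,0,0,1]]'|grep -E 't:|pos|force|width'
python3 - <<'E'
from h import *
im=avg("scene",3);t=avg("top",3)
for n,i,b in(("scene",im,(315,190,370,265)),("top",t,(145,145,195,215))):
  try:
    c,m=blobs(i,"red",b);print(n,onz(n,m,.096),rect(n,c,.096))
  except Exception as e: print(n,e)
a=cv2.resize(im[180:280,290:390],(400,400),interpolation=cv2.INTER_CUBIC);b=cv2.resize(t[130:230,120:220],(400,400),interpolation=cv2.INTER_CUBIC)
cv2.imwrite("pics/c6.png",np.hstack([a,b]))
E
```

```text
t: 18.5
ee_pos: [0.5, 0.2659, 0.0711]
ee_rot: [-0.07, 0.998, -0.0, -0.0]
ft_force: [-1.2, 0.3, -0.2]
grip_width: 0.0856
finger_force: 0.0
t: 19.5
ee_pos: [0.4096, 0.1095, 0.2229]
ee_rot: [-0.068, 0.998, 0.0, 0.001]
ft_force: [1.3, 0.8, 0.3]
grip_width: 0.0853
finger_force: 0.0
scene [0.54121361 0.27165561 0.096     ] [539.4 271.   93.2  25.    8.5]
top [0.57505364 0.27791077 0.096     ] [574.4 278.9  17.1  20.4 -89.6]
```

View pics/c6.png

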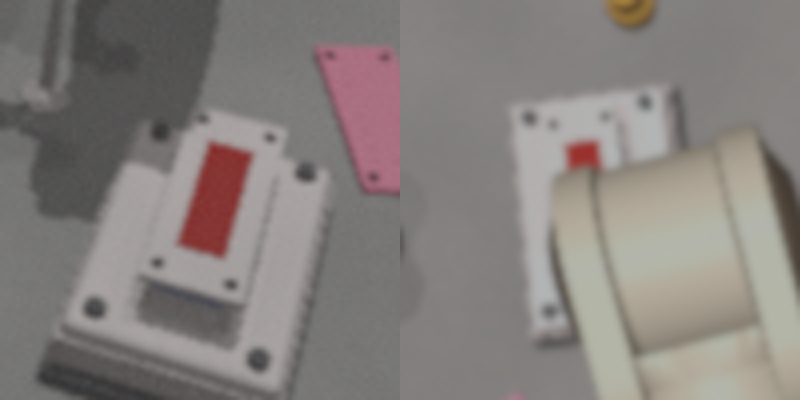

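The crop shows the plate lying flat over the gasket, with both ports covered and the gripper clear. Measured in the scene view, it's at (539–541, 271) with yaw 8.5°. The head in that view is at about (541–543, 272) with yaw 8.2°. I'm handing in.

```bash
python3 -c "
from workcell import bot
print(bot.close_job())"
```

```text
the job is handed in; nothing more can be done
None
```

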